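Put the big stapler away from the cluttered desk tray

TASK

Pick the big stapler (the longer of the two) out of the cluttered desk tray and stand it on its foot in the open drawer of the little white chest; set it down, do not drop it. Then push the drawer fully shut. Leave everything else in the tray, and do not disturb the speaker or the mouse.

Things in the scene. Friction and masses are not known exactly. Their poses are not given: they have to be found in the camera images.
- stapler_center (a point): Big stapler, black plastic, the target: 140 long (x, nose to +x), 34 wide (y), 46 high (z up when it stands on its foot), about 0.22 kg. Point at its centre, 23 mm above its underside. Its sides are flat and upright and can be gripped across y at mid-length. It stands on its foot in the tray at the start.
- mini_center (a point): Small stapler of the same look, black, 90 x 30 x 38 mm (x, y, z), not wanted: stays in the tray. Point at its centre.
- tape_center (a point): Tape dispenser, black with a clear roll, 120 x 44 x 68 mm (x, y, z). Stays in the tray. Point at its centre.
- eraser_center (a point): Board eraser, white back on grey felt, 50 x 100 x 30 mm (x, y, z). Stays in the tray. Point at its centre.
- bank_center (a point): Power bank, white block, 50 x 110 x 20 mm (x, y, z). Stays in the tray. Point at its centre.
- pad_center (a point): Note pad, block of plain paper, 50 x 50 x 22 mm. Stays in the tray. Point at its centre.
- tray_floor (a point): Grey open desk tray, fixed, outside 262 x 360 mm (x, y), 45 high, walls 5 thick. Point at the centre of its inner floor, 5 mm above the table; axes along its sides. The staplers and the tape dispenser lie side by side along y, 108 mm apart, in any order, roughly along x; eraser, note pad and power bank lie beyond them (+x).
- chest_edge (a point): White low drawer chest, fixed, 240 x 240 mm, 100 high, with one drawer. Point at the middle of the front edge of its top board (12 thick), 100 mm above the table; x points to the chest's back, y along its front. The board covers the rear of the open drawer: only what lies in front of this edge is uncovered.
- drawer_floor (a point): Middle of the front end of the drawer's inner floor, where it meets the inside of the front wall, 22 mm above the table; moves with the drawer, axes as the chest's (x into the chest). Inside 195 (x from 0) by 198 mm (y), so the uncovered part runs from x = 0 to x = opening - 6 mm. Walls 6 thick, 56 above this floor; front 21 thick, top 65 above this floor. Room under the chest's top: 66 above this floor.
- chest_drawer0 (a joint): Opening of the drawer in m: 0 fully shut, up to 0.166; starts 0.145 to 0.163 open. Slides freely with light friction (1 to 3 N) towards -x of the drawer's axes as it opens; stays where it is left.
- chest_drawer0_handle (a point): Steel bar handle on the drawer front, bar 11 mm thick and 120 long along y, its centre 35 mm out from the front panel and 62 mm above the table. Point at mid-bar; axes as the drawer's. The drawer can be shut by pushing the bar or the panel towards +x.
- speaker_center (a point): White upright speaker, 72 mm across, 137 high, standing beyond the tray: bystander. Point at its centre.
- mouse_center (a point): Black computer mouse, 105 x 60 x 32 mm: bystander to the right of the chest. Point at its centre.
There are look-alikes about, which are no part of the job. Leave any pink or purple look-alike of the part that bears pad_center alone.

How it is judged:
On the way, in this order (a step that is already met when the one before it is completed fails the run):
1. the big stapler is lifted clear of the tray (height (world z) of stapler_center above 0.1 m), for 0.1 s.
2. the big stapler stands on its foot, released, in the drawer while it is still open (x of stapler_center in the frame of drawer_floor between 0 and 0.195 m and y of stapler_center in the frame of drawer_floor between -0.099 and 0.099 m and z of stapler_center in the frame of drawer_floor between 0.012 and 0.034 m and angle between stapler_center's own z axis and vertical below 0.2 rad and contact force between stapler and the fingers below 0.1 N and linear speed of stapler below 0.02 m/s and value of joint chest_drawer0 above 0.08 m), for 0.2 s.
At the end, for the whole second after the job is handed in: The drawer is within 8 mm of fully shut; the big stapler is inside it, at rest on its foot (tilt under 0.2 rad); the small stapler, tape dispenser, eraser, note pad and power bank are in the tray (x of stapler_center in the frame of drawer_floor between 0 and 0.195 m and y of stapler_center in the frame of drawer_floor between -0.099 and 0.099 m and z of stapler_center in the frame of drawer_floor between 0.012 and 0.034 m and angle between stapler_center's own z axis and vertical below 0.2 rad and value of joint chest_drawer0 below 0.008 m and linear speed of stapler below 0.02 m/s and x of mini_center in the frame of tray_floor between -0.126 and 0.126 m and y of mini_center in the frame of tray_floor between -0.175 and 0.175 m and z of mini_center in the frame of tray_floor between -0.01 and 0.06 m and x of tape_center in the frame of tray_floor between -0.126 and 0.126 m and y of tape_center in the frame of tray_floor between -0.175 and 0.175 m and z of tape_center in the frame of tray_floor between -0.01 and 0.06 m and x of eraser_center in the frame of tray_floor between -0.126 and 0.126 m and y of eraser_center in the frame of tray_floor between -0.175 and 0.175 m and z of eraser_center in the frame of tray_floor between -0.01 and 0.06 m and x of bank_center in the frame of tray_floor between -0.126 and 0.126 m and y of bank_center in the frame of tray_floor between -0.175 and 0.175 m and z of bank_center in the frame of tray_floor between -0.01 and 0.06 m and x of pad_center in the frame of tray_floor between -0.126 and 0.126 m and y of pad_center in the frame of tray_floor between -0.175 and 0.175 m and z of pad_center in the frame of tray_floor between -0.01 and 0.06 m); the robot touches nothing.
It fails at once if the big stapler is dropped (falls free by more than about 20 mm) (contact force between stapler and anything else below 0.02 N and linear speed of stapler above 0.63 m/s).
It fails at once if another thing is lifted out of the tray (height (world z) of any of mini_center, tape_center, eraser_center, bank_center, pad_center above 0.09 m).
It fails at once if the speaker or mouse is moved by more than 30 mm (distance of any of speaker_center, mouse_center from where it was at the start of the episode above 0.03 m).
It also fails if it takes over 56 s, if anything falls off the work surface, if the arm or the gripper's body presses on something with over 40 N, if the wrist force passes 120 N, or if a joint passes its speed limit or range.

ROBOT

A 6-joint arm with a two-finger parallel gripper is mounted at the origin on the work surface. World frame = base frame: x ahead of the robot, y to its left, z up, the work surface at z = 0. Lengths are in m, angles in rad, forces in N, time in s.
With the tool pointing down it reaches from about 0.325 to 0.75 m from the base axis. Payload 7.6 kg.
Tool frame: the origin (TCP) lies midway between the tips of the shut fingers; the grasp point (between the pads) lies 19 mm behind it; z points along the fingers, y is the line along which they close (so a half turn about z gives the same grasp; the last joint's range is limited). The gripper opens to 85 mm and grips with 20 to 120 N. Pads are 22 mm wide; open, the fingers measure 114 mm over their backs; the gripper's body (76 mm by 85 mm) begins 54 mm behind the grasp point. The pads swing forward as they close: fully open they stand 13 mm farther back than shut.
Start: joints at [1.092, 0.052, 1.401, -0, 1.689, -0.07], TCP at [0.209, 0.482, 0.231] pointing down, gripper open.
Joint ranges: [-2.9, 2.9], [-0.91, 2.17], [0.12, 2.37], [-1.06, 4.2], [0.26, 2.73], [-2.93, 2.93]. Speed limits (rad/s): [2.57, 2.57, 3.01, 3.14, 3.14, 3.14].

INTERFACE

Orientations are given as a rotation vector (axis times angle).
In Python, from bench import robot gives the robot as it stands.
- The arm moves only by the tool carry_out, never from a script. Its argument "commands" is text: rows parted by semicolons, each of 7 numbers parted by spaces: the shift along the tool's x, y, z normalised to -1 to 1, where 1 is 0.2 m, then the turn, a rotation vector about the tool's x, y, z normalised to -1 to 1, where 1 is pi rad, then the opening, from 0 (shut) to 1 (fully open). A call has 1 to 10 rows; each row is the pose to reach, as a shift and turn from the pose commanded when the call began, along the tool's axes at that moment, turning the shorter way round; what a row does not reach only later rows make up. A row lasts 1/10 s, in which the tool goes at most 50 mm and 8.59 degrees, less where a joint would pass 70% of its speed; a pose out of reach is approached as far as the arm can. A call with a number of a shift or a turn outside -1 to 1 is refused whole. A call with a gripper value outside its range is refused whole. The fingers move at their own pace and stop on an object; the grip force is fixed at half the most. Time passes only in rows, so rows that repeat a pose let the fingers close. It gives the time, the measured TCP pose, the force, the opening and the grip force at its end, in the units of the state.
- robot.get_state(): the state, without advancing time (a new reading comes with each control period).
- robot.camera(name): name is "scene" or "top"; returns the picture (480x640x3 uint8, red, green, blue); there is no depth.
- robot.calibration(name): a dict with "mtx" (3x3 intrinsics, pixels), "R" (3x3) and "t" (3): a world point X has camera coordinates R X + t. Camera axes: x right, y down, z forward; pixel columns grow to the right and rows downward; lengths in m; the calibration is good to about 2 mm. A picture is of the moment at which its call begins. calibration takes no time and is no camera call.
- robot.hand_in(): hands the job in; it is judged then, once.
The state is a dict: "clock": time; "q": joint angles; "dq": joint speeds; "tau": joint torques, N m; "eef_pos": TCP position; "tcp_rot": TCP orientation; "wrist_force": force on the tool from outside, world axes, zero at the start; "ft_torque": the same for the moment, N m; "width": finger opening in m; "grip_force": force on a finger pad.
Only numpy, scipy, OpenCV 4.12 (cv2) and the standard library are available. Lean on these libraries where they do the work, as an engineer would, in place of code of your own. Each camera call takes 0.05 s, during which the arm holds its last target. There are 200 camera calls.

## Working session

There is one attempt and no reset: what is moved stays moved. The work goes in short steps, Python scripts to look and compute and a tool call to move; the robot and the scene stay as the last step left them, time stands still between calls to the robot, and variables do not carry over. Pictures are saved under pics/ and viewed, at most 10 in all, crops included, and the job is handed in when it is done.

Besides the shell and the picture viewer there is one more tool, called after "Call:" as name(argument=value, ...) on one line, values as JSON. carry_out: Moves the arm, as the interface text tells. Its arguments: {"type":"object","properties":{"commands":{"type":"string"}},"required":["commands"]}

```bash
mkdir -p pics
python3 - <<'E'
from bench import robot
import cv2
for n in("scene","top"):
    cv2.imwrite(f"pics/{n}0.png",robot.camera(n)[:,:,::-1])
    c=robot.calibration(n);print(n,c["mtx"].round(1).tolist(),c["R"].round(4).tolist(),c["t"].round(4).tolist())
s=robot.get_state();print(s["clock"],s["eef_pos"],s["tcp_rot"],s["width"])
E
```

```text
scene [[527.5, 0.0, 322.4], [0.0, 527.5, 236.9], [0.0, 0.0, 1.0]] [[0.1949, 0.9808, 0.0076], [0.8375, -0.1624, -0.5217], [-0.5105, 0.108, -0.8531]] [-0.0332, -0.484, 1.6363]
top [[541.5, 0.0, 314.3], [0.0, 541.5, 240.3], [0.0, 0.0, 1.0]] [[-0.0217, -0.9997, 0.0106], [-0.9974, 0.0209, -0.0684], [0.0682, -0.012, -0.9976]] [-0.0885, 0.6252, 1.5848]
0.1 [0.20855067 0.48151475 0.23056405] [-6.37658461e-01 -3.07580228e+00  2.05674423e-03] 0.08526769605270203
```

View pics/top0.png

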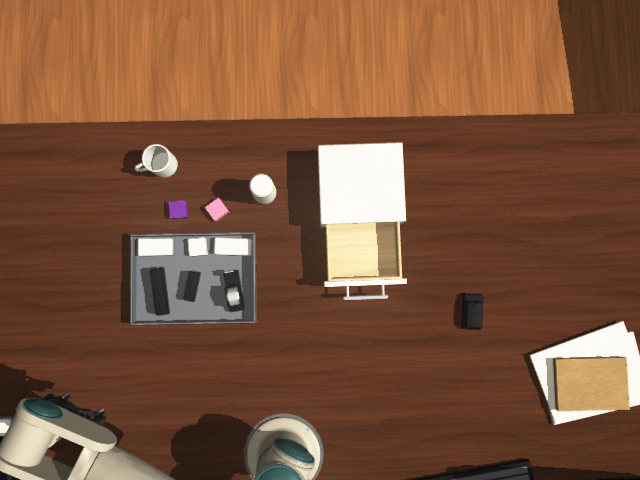

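View pics/scene0.png

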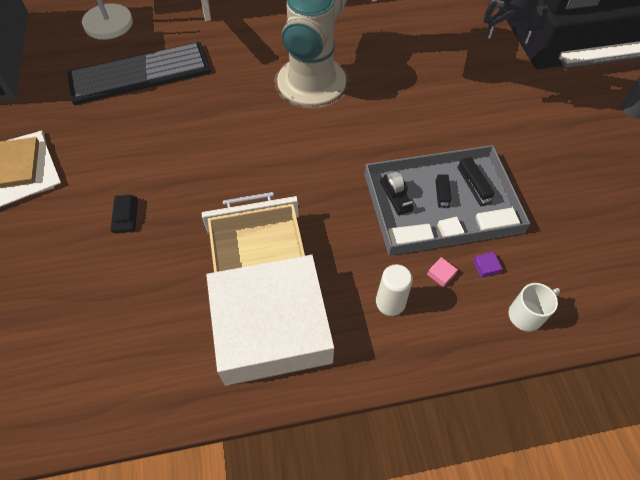

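The top view shows three black things in the tray: (159,290) is long, (190,286) is short, and (233,290) has a clear roll, so it is the tape dispenser. The big stapler is the long one at (159,290). The drawer is open, with its front at about (365,283). I'll confirm in an enlarged crop.

Run:
```python
import cv2,numpy as np
im=cv2.imread("pics/top0.png")
a=cv2.resize(im[225:330,125:260],None,fx=5.6,fy=5.6,interpolation=cv2.INTER_CUBIC)
cv2.imwrite("pics/tray.png",a)
b=cv2.resize(im[210:305,315:415],None,fx=6,fy=6,interpolation=cv2.INTER_CUBIC)
cv2.imwrite("pics/drawer.png",b);print(a.shape,b.shape)
```

```text
(588, 756, 3) (570, 600, 3)
```

View pics/tray.png

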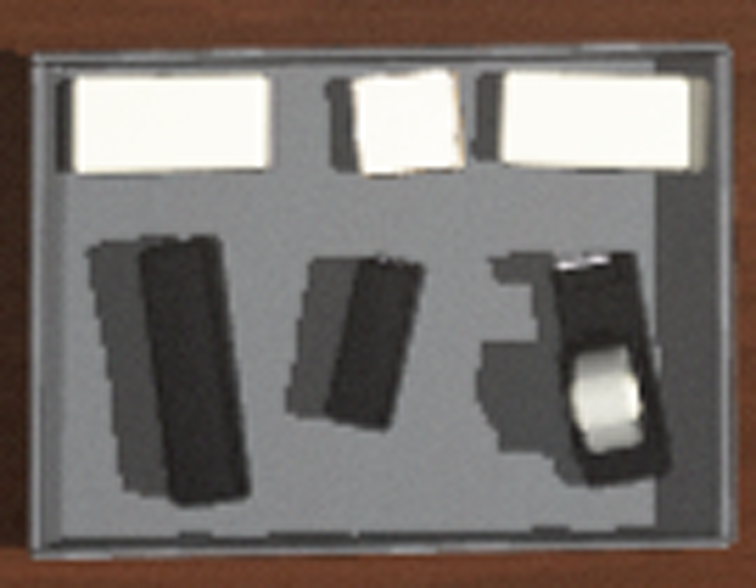

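View pics/drawer.png

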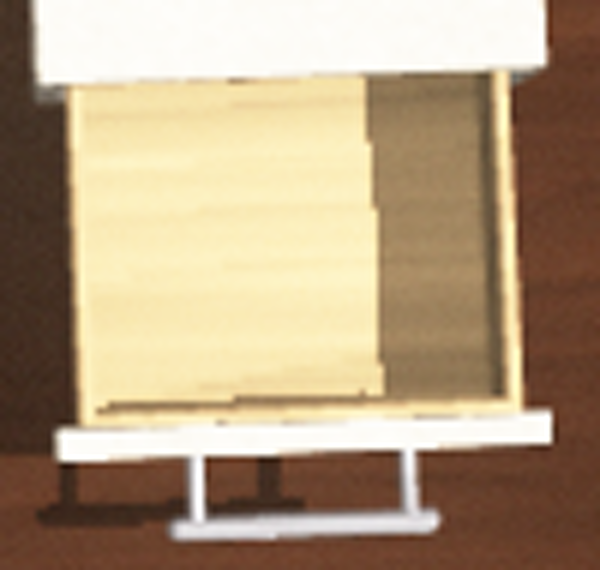

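The crop confirms it. The long black stapler has top-face corners at crop (140,245), (215,238), (248,492), (172,505). The short one beside it and the dispenser with the roll are clearly different. In the drawer crop, the front panel's top runs (56,430)–(551,412) and the handle (172,530)–(438,520).

```bash
cat > h.py <<'E'
import numpy as np
from scipy.spatial.transform import Rotation as Ro
from bench import robot
def px2w(uv,z,cam="top"):
    c=robot.calibration(cam);K,R,t=map(np.array,(c["mtx"],c["R"],c["t"]))
    o=-R.T@t;d=R.T@np.linalg.solve(K,[uv[0],uv[1],1.]);return o+d*(z-o[2])/d[2]
def crop(uv,x0,y0,f): return ((uv[0]+.5)/f-.5+x0,(uv[1]+.5)/f-.5+y0)
def rel(p,yaw=None):
    """shift/turn in command units to TCP point p; yaw = world angle of the closing line (tool y), tool down"""
    s=robot.get_state();R=Ro.from_rotvec(s["tcp_rot"])
    out=R.inv().apply(np.array(p)-s["eef_pos"])/.2
    if yaw is None: return out,None
    res=[]
    for a in(yaw,yaw+np.pi):
        y=np.array([np.cos(a),np.sin(a),0]);z=np.array([0,0,-1.]);x=np.cross(y,z)
        res.append((R.inv()*Ro.from_matrix(np.c_[x,y,z])).as_rotvec()/np.pi)
    return out,res
E
python3 - <<'E'
from h import *
T=lambda p,z:px2w(crop(p,125,225,5.6),z)
D=lambda p,z:px2w(crop(p,315,210,6),z)
c=np.array([T(p,.051) for p in[(140,245),(215,238),(248,492),(172,505)]]);print("stapler",c.round(4),c.mean(0))
f,r=(c[0]+c[1])/2,(c[2]+c[3])/2;print("len",np.linalg.norm(f-r),"yaw",np.arctan2(*(f-r)[1::-1]))
m=np.array([T(p,.043) for p in[(362,260),(424,265),(385,428),(326,412)]]);print("mini",m.mean(0),"tray",T((385,297),.045),[T(p,.045).round(3) for p in[(35,55),(730,50),(732,545),(35,550)]])
for n,p,z in[("panelL",(56,430),.087),("panelR",(551,412),.087),("panelfL",(57,460),.087),("panelfR",(551,443),.087),("edgeL",(37,86),.1),("edgeR",(547,68),.1),("hL",(172,530),.062),("hR",(438,520),.062)]:print(n,D(p,z).round(4))
E
```

```text
stapler [[0.5497 0.3767 0.051 ]
 [0.5525 0.338  0.051 ]
 [0.4217 0.3215 0.051 ]
 [0.4159 0.3604 0.051 ]] [0.48493478 0.34916051 0.051     ]
len 0.1333335145915692 yaw 0.12339795759986277
mini [0.49748003 0.25796362 0.043     ] tray [0.52017594 0.25184862 0.045     ] [array([0.65 , 0.433, 0.045]), array([0.645, 0.071, 0.045]), array([0.389, 0.074, 0.045]), array([0.394, 0.432, 0.045])]
panelL [ 0.5017 -0.1259  0.087 ]
panelR [ 0.5051 -0.3603  0.087 ]
panelfL [ 0.4876 -0.1261  0.087 ]
panelfR [ 0.4905 -0.3598  0.087 ]
edgeL [ 0.6637 -0.1203  0.1   ]
edgeR [ 0.6673 -0.3614  0.1   ]
hL [ 0.4526 -0.1811  0.062 ]
hR [ 0.4545 -0.3088  0.062 ]
```

Call:
carry_out(commands="-0.8 -0.03 0 0 0 -0.169 0.85; -0.8 -0.03 0 0 0 -0.169 0.85; -0.8 -0.03 0 0 0 -0.169 0.85; -0.8 -0.03 0 0 0 -0.169 0.85; -0.8 -0.03 0 0 0 -0.169 0.85; -0.8 -0.03 0 0 0 -0.169 0.85; -0.8 -0.03 0 0 0 -0.169 0.85")

```text
clock: 0.8
eef_pos: [0.3522, 0.4131, 0.2311]
tcp_rot: [0.191, -3.135, -0.0]
wrist_force: [-0.2, 0.2, 0.1]
width: 0.0724
grip_force: 0.0
```

Run:
```python
from h import *
a=rel([.485,.349,.15],np.pi/2+.123);print(a[0].round(4),np.array(a[1]).round(4));print(robot.get_state()["q"].round(3),robot.get_state()["eef_pos"])
```

```text
[-0.6204 -0.3989  0.4054] [[ 0.000e+00 -2.000e-04 -5.000e-04]
 [-2.000e-04 -0.000e+00  9.995e-01]]
[ 0.797  0.103  1.347  0.     1.691 -0.896] [0.35220916 0.41313749 0.23114178]
```

Call:
carry_out(commands="-0.62 -0.4 0.3 0 0 0 0.85; -0.62 -0.4 0.6 0 0 0 0.85; -0.62 -0.4 0.6 0 0 0 0.85; -0.62 -0.4 0.6 0 0 0 0.85; -0.62 -0.4 0.6 0 0 0 0.85; -0.62 -0.4 0.6 0 0 0 0.85")

```text
clock: 1.4
eef_pos: [0.4851, 0.3489, 0.1108]
tcp_rot: [0.191, -3.134, 0.0]
wrist_force: [0.0, 0.4, 1.2]
width: 0.0727
grip_force: 0.0
```

Run:
```python
from h import *
import cv2
im=robot.camera("scene")[:,:,::-1]
cv2.imwrite("pics/s1.png",cv2.resize(im[80:260,350:540],None,fx=3.3,fy=3.3,interpolation=cv2.INTER_CUBIC))
a=rel([.485,.349,.012],np.pi/2+.123);print(a[0].round(4));print(robot.get_state()["eef_pos"])
```

```text
[ 0.0023 -0.0035  0.5018]
[0.485297   0.34963476 0.11235972]
```

View pics/s1.png

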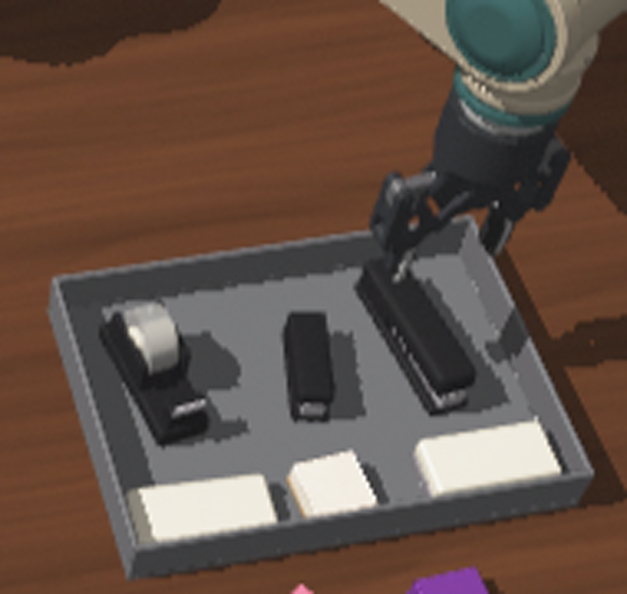

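The open fingers straddle the stapler (crop 400,270 and 500,245, with the stapler at 415,335), and the neighbours are clear. I'll lower and grip.

Call:
carry_out(commands="0 0 0.12 0 0 0 0.85; 0 0 0.24 0 0 0 0.85; 0 0 0.36 0 0 0 0.85; 0 0 0.44 0 0 0 0.85; 0 0 0.49 0 0 0 0.85; 0 0 0.49 0 0 0 0.85; 0 0 0.49 0 0 0 0.85")

```text
clock: 2.15
eef_pos: [0.4864, 0.349, 0.0146]
tcp_rot: [-0.192, 3.134, 0.002]
wrist_force: [0.1, -1.1, 0.4]
width: 0.0724
grip_force: 0.0
```

Call:
carry_out(commands="0 0 0 0 0 0 0; 0 0 0 0 0 0 0; 0 0 0 0 0 0 0; 0 0 0 0 0 0 0; 0 0 0 0 0 0 0; 0 0 0 0 0 0 0; 0 0 0 0 0 0 0; 0 0 0 0 0 0 0")

```text
clock: 2.95
eef_pos: [0.4866, 0.3489, 0.0146]
tcp_rot: [-0.192, 3.134, 0.002]
wrist_force: [0.2, 1.4, 6.9]
width: 0.0336
grip_force: 61.4
```

Call:
carry_out(commands="0 0 -0.1 0 0 0 0; 0 0 -0.25 0 0 0 0; 0 0 -0.4 0 0 0 0; 0 0 -0.55 0 0 0 0; 0 0 -0.7 0 0 0 0; 0 0 -0.8 0 0 0 0; 0 0 -0.8 0 0 0 0; 0 0 -0.8 0 0 0 0")

```text
clock: 3.75
eef_pos: [0.4856, 0.348, 0.1718]
tcp_rot: [0.191, -3.134, 0.001]
wrist_force: [-0.0, -0.1, -4.2]
width: 0.0332
grip_force: 60.5
```

Run:
```python
from h import *
a=rel([.58,-.243,.175],.015);print(a[0].round(4),np.array(a[1]).round(4));s=robot.get_state();print(s["eef_pos"],s["q"].round(2),s["width"],s["wrist_force"].round(1))
```

```text
[-0.1089 -2.9906 -0.0136] [[-6.000e-04 -2.000e-04  5.341e-01]
 [ 2.000e-04 -6.000e-04 -4.659e-01]]
[0.48557119 0.34801844 0.17179984] [ 0.56  0.28  1.26 -0.    1.6  -1.13] 0.033201215509168845 [-0.  -0.1 -4.2]
```

Call:
carry_out(commands="-0.01 -0.1 0 0 0 0 0; -0.02 -0.25 0 0 0 0 0; -0.03 -0.4 0 0 0 0 0; -0.04 -0.55 0 0 0 0.04 0; -0.04 -0.7 0 0 0 0.08 0; -0.04 -0.85 0 0 0 0.12 0; -0.04 -0.95 0 0 0 0.16 0; -0.04 -1 0 0 0 0.2 0; -0.04 -1 0 0 0 0.2 0")

```text
clock: 4.65
eef_pos: [0.5175, 0.1494, 0.1708]
tcp_rot: [-0.79, -3.037, 0.003]
wrist_force: [-0.2, -0.3, -3.1]
width: 0.0335
grip_force: 60.5
```

Run:
```python
from h import *
a=rel([.58,-.243,.175],.015);print(a[0].round(4),np.array(a[1]).round(4));s=robot.get_state();print(s["eef_pos"])
```

```text
[-1.2293 -1.5606 -0.0202] [[-1.300e-03 -4.000e-04  3.331e-01]
 [ 4.000e-04 -1.500e-03 -6.669e-01]]
[0.51749423 0.14937969 0.17079839]
```

Call:
carry_out(commands="-0.06 -0.08 0 0 0 0.03 0; -0.15 -0.2 0 0 0 0.07 0; -0.25 -0.32 0 0 0 0.11 0; -0.35 -0.44 0 0 0 0.15 0; -0.45 -0.56 0 0 0 0.19 0; -0.55 -0.68 0 0 0 0.23 0; -0.62 -0.77 0 0 0 0.27 0; -0.62 -0.78 0 0 0 0.31 0; -0.62 -0.78 0 0 0 0.333 0; -0.62 -0.78 0 0 0 0.333 0")

```text
clock: 5.65
eef_pos: [0.5506, -0.0451, 0.1716]
tcp_rot: [-2.196, -2.243, 0.002]
wrist_force: [-0.5, -0.6, -3.0]
width: 0.0332
grip_force: 60.5
```

Run:
```python
from h import *
a=rel([.58,-.243,.175],.015);print(a[0].round(4),np.array(a[1]).round(4));s=robot.get_state();print(s["eef_pos"])
```

```text
[-0.9922  0.1259 -0.0181] [[-8.00e-04 -2.00e-04  2.00e-03]
 [ 4.00e-04 -1.30e-03 -9.98e-01]]
[ 0.55058695 -0.04514422  0.17159918]
```

Call:
carry_out(commands="-0.1 0.02 0 0 0 0.002 0; -0.25 0.04 0 0 0 0.002 0; -0.4 0.06 0 0 0 0.002 0; -0.55 0.08 0 0 0 0.002 0; -0.7 0.1 0 0 0 0.002 0; -0.85 0.12 0 0 0 0.002 0; -0.95 0.126 0 0 0 0.002 0; -0.99 0.126 0 0 0 0.002 0; -0.99 0.126 0 0 0 0.002 0; -0.99 0.126 0 0 0 0.002 0")

```text
clock: 6.65
eef_pos: [0.58, -0.242, 0.1728]
tcp_rot: [-2.205, -2.237, -0.0]
wrist_force: [0.4, 0.1, -2.8]
width: 0.0332
grip_force: 60.5
```

Run:
```python
from h import *
import cv2
s=robot.get_state();print(s["eef_pos"],s["width"],s["q"].round(2))
a=robot.camera("scene")[170:350,180:350,::-1];b=robot.camera("top")[190:325,300:430,::-1]
a=cv2.resize(a,(400,424));b=cv2.resize(b,(400,424));cv2.imwrite("pics/s2.png",np.hstack([a,b]))
```

```text
[ 0.57996479 -0.24201251  0.17283641] 0.03323316749738891 [-0.45  0.37  1.16  0.    1.62 -0.47]
```

View pics/s2.png

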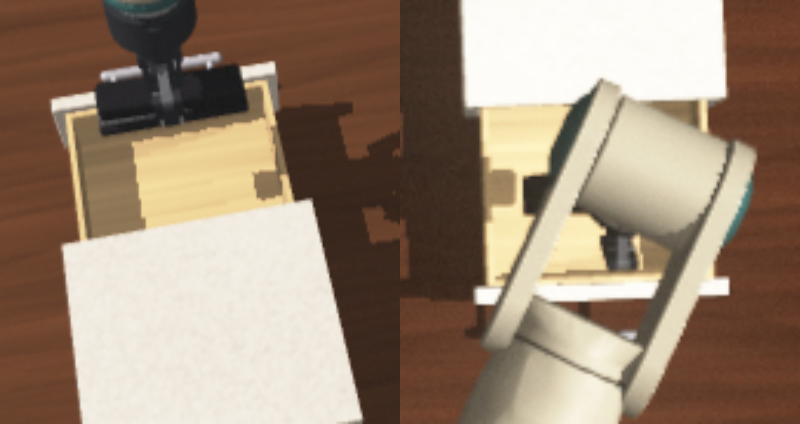

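The stapler hangs level over the open drawer, with free floor around it on all sides (left half 100–245, 95; right half 525–600, 195). I'll lower it.

Call:
carry_out(commands="0 0 0.1 0 0 0 0; 0 0 0.22 0 0 0 0; 0 0 0.34 0 0 0 0; 0 0 0.46 0 0 0 0; 0 0 0.56 0 0 0 0; 0 0 0.63 0 0 0 0; 0 0 0.66 0 0 0 0; 0 0 0.68 0 0 0 0; 0 0 0.68 0 0 0 0; 0 0 0.68 0 0 0 0")

```text
clock: 7.75
eef_pos: [0.5805, -0.2434, 0.0384]
tcp_rot: [2.207, 2.234, 0.001]
wrist_force: [0.3, -0.7, -4.0]
width: 0.0329
grip_force: 60.6
```

Call:
carry_out(commands="0 0 0.01 0 0 0 0; 0 0 0.02 0 0 0 0; 0 0 0.027 0 0 0 0; 0 0 0.027 0 0 0 0; 0 0 0.027 0 0 0 0")

```text
clock: 8.25
eef_pos: [0.5799, -0.2432, 0.0319]
tcp_rot: [-2.208, -2.235, -0.0]
wrist_force: [-0.5, -0.6, -3.2]
width: 0.0331
grip_force: 60.5
```

Call:
carry_out(commands="0 0 0.005 0 0 0 0; 0 0 0.008 0 0 0 0; 0 0 0.008 0 0 0 0")

```text
clock: 8.55
eef_pos: [0.5806, -0.2433, 0.0316]
tcp_rot: [2.206, 2.234, 0.002]
wrist_force: [-1.2, 2.5, 5.5]
width: 0.0337
grip_force: 61.6
```

Contact at 5.5 N upward, so it is on the floor. I'll release it and retreat upward.

Call:
carry_out(commands="0 0 0 0 0 0 0.5; 0 0 0 0 0 0 0.7; 0 0 0 0 0 0 0.85; 0 0 0 0 0 0 0.85; 0 0 0 0 0 0 0.85; 0 0 0 0 0 0 0.85; 0 0 0 0 0 0 0.85; 0 0 0 0 0 0 0.85")

```text
clock: 9.35
eef_pos: [0.5799, -0.2432, 0.0303]
tcp_rot: [-2.208, -2.235, -0.0]
wrist_force: [0.0, -0.2, 0.1]
width: 0.0725
grip_force: 0.0
```

Call:
carry_out(commands="0 0 -0.1 0 0 0 0.85; 0 0 -0.25 0 0 0 0.85; 0 0 -0.4 0 0 0 0.85; 0 0 -0.55 0 0 0 0.85; 0 0 -0.7 0 0 0 0.85; 0 0 -0.7 0 0 0 0.85; 0 0 -0.7 0 0 0 0.85")

```text
clock: 10.05
eef_pos: [0.5801, -0.2433, 0.1709]
tcp_rot: [2.207, 2.234, 0.001]
wrist_force: [-0.3, 0.5, -0.4]
width: 0.0726
grip_force: 0.0
```

Call:
carry_out(commands="0 -0.1 0 0 0 0 0; 0 -0.25 0 0 0 0 0; 0 -0.4 0 0 0 0 0; 0 -0.55 0 0 0 0 0; 0 -0.7 0 0 0 0 0; 0 -0.85 0 0 0 0 0; 0 -0.95 0 0 0 0 0; 0 -0.95 0 0 0 0 0; 0 -0.95 0 0 0 0 0")

```text
clock: 10.95
eef_pos: [0.3898, -0.2454, 0.1694]
tcp_rot: [-2.208, -2.233, -0.0]
wrist_force: [0.0, -0.5, -0.8]
width: -0.0
grip_force: 0.0
```

Run:
```python
from h import *
import cv2
s=robot.get_state();print(s["eef_pos"],s["width"],rel([.39,-.246,.045],.015)[0].round(3))
a=robot.camera("scene")[170:350,180:350,::-1];b=robot.camera("top")[190:325,300:430,::-1]
a=cv2.resize(a,(400,424));b=cv2.resize(b,(400,424));cv2.imwrite("pics/s3.png",np.hstack([a,b]))
```

```text
[ 0.38975989 -0.24536906  0.16939894] -4.1948695849857524e-05 [-0.004  0.002  0.622]
```

View pics/s3.png

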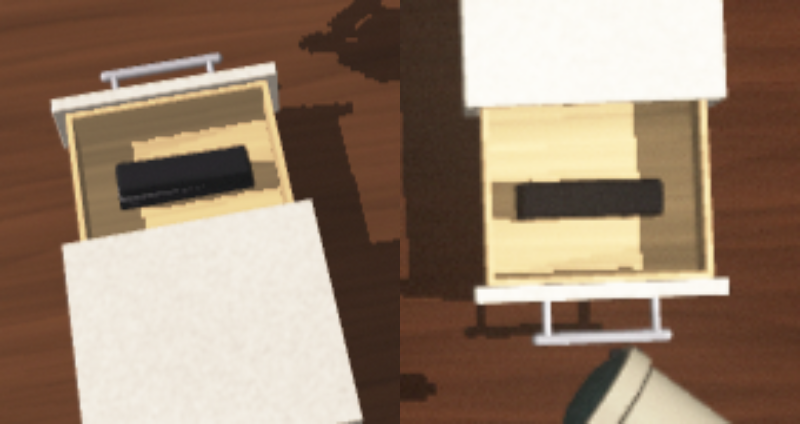

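The stapler stands upright across the middle of the drawer (left 185,180; right 590,198), and the handle at right (602,338) is free. Next I'll lower in front of the bar.

Call:
carry_out(commands="0 0 0.12 0 0 0 0; 0 0 0.25 0 0 0 0; 0 0 0.38 0 0 0 0; 0 0 0.5 0 0 0 0; 0 0 0.6 0 0 0 0; 0 0 0.62 0 0 0 0; 0 0 0.62 0 0 0 0")

```text
clock: 11.75
eef_pos: [0.39, -0.2452, 0.0457]
tcp_rot: [-2.206, -2.234, 0.0]
wrist_force: [0.9, 0.5, 0.1]
width: -0.0001
grip_force: 0.0
```

Call:
carry_out(commands="0 0.05 0 0 0 0 0; 0 0.1 0 0 0 0 0; 0 0.15 0 0 0 0 0; 0 0.19 0 0 0 0 0; 0 0.22 0 0 0 0 0; 0 0.25 0 0 0 0 0; 0 0.28 0 0 0 0 0; 0 0.32 0 0 0 0 0; 0 0.36 0 0 0 0 0; 0 0.4 0 0 0 0 0")

```text
clock: 12.75
eef_pos: [0.4705, -0.2445, 0.0462]
tcp_rot: [-2.208, -2.235, -0.0]
wrist_force: [-1.1, 0.3, -0.1]
width: -0.0
grip_force: 0.7
```

Call:
carry_out(commands="0 0.05 0 0 0 0 0; 0 0.1 0 0 0 0 0; 0 0.15 0 0 0 0 0; 0 0.2 0 0 0 0 0; 0 0.25 0 0 0 0 0; 0 0.3 0 0 0 0 0; 0 0.35 0 0 0 0 0; 0 0.4 0 0 0 0 0; 0 0.43 0 0 0 0 0; 0 0.45 0 0 0 0 0")

```text
clock: 13.75
eef_pos: [0.5605, -0.2435, 0.0463]
tcp_rot: [2.208, 2.235, 0.0]
wrist_force: [-1.5, 0.3, -0.0]
width: 0.0004
grip_force: 0.6
```

Run:
```python
from h import *
import cv2
s=robot.get_state();print(s["eef_pos"],s["wrist_force"].round(1))
a=robot.camera("scene")[170:350,180:350,::-1];b=robot.camera("top")[190:325,300:430,::-1]
a=cv2.resize(a,(400,424));b=cv2.resize(b,(400,424));cv2.imwrite("pics/s4.png",np.hstack([a,b]))
```

```text
[ 0.56054478 -0.24350112  0.04625617] [-1.5  0.3 -0. ]
```

View pics/s4.png

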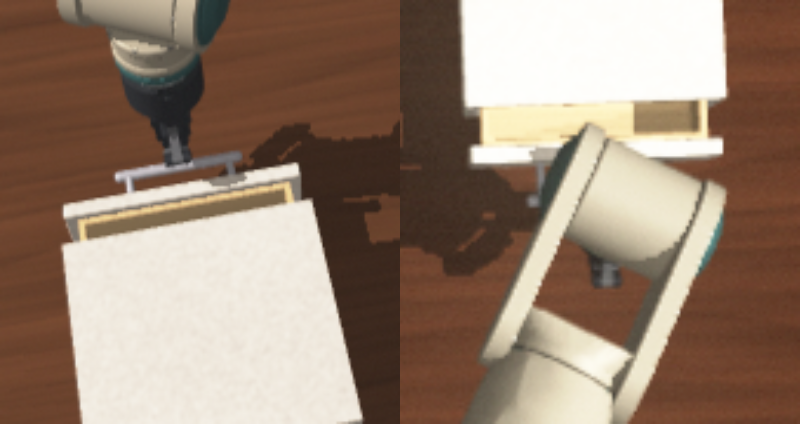

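The drawer is mostly shut. The bar at left (180,165) rides on the fingers, and about 3–4 cm remain.

Call:
carry_out(commands="0 0.04 0 0 0 0 0; 0 0.08 0 0 0 0 0; 0 0.11 0 0 0 0 0; 0 0.13 0 0 0 0 0; 0 0.15 0 0 0 0 0; 0 0.15 0 0 0 0 0")

```text
clock: 14.45
eef_pos: [0.5905, -0.243, 0.0463]
tcp_rot: [2.207, 2.235, 0.001]
wrist_force: [-0.2, -0.8, -0.6]
width: -0.0001
grip_force: 0.0
```

Call:
carry_out(commands="0 0.01 0 0 0 0 0; 0 0.02 0 0 0 0 0; 0 0.02 0 0 0 0 0")

```text
clock: 14.75
eef_pos: [0.5942, -0.243, 0.0464]
tcp_rot: [2.208, 2.235, 0.001]
wrist_force: [0.1, 0.3, -0.5]
width: 0.0003
grip_force: 0.0
```

Call:
carry_out(commands="0 0.01 0 0 0 0 0; 0 0.02 0 0 0 0 0; 0 0.03 0 0 0 0 0; 0 0.03 0 0 0 0 0")

```text
clock: 15.15
eef_pos: [0.5973, -0.243, 0.0462]
tcp_rot: [-2.204, -2.23, 0.007]
wrist_force: [-16.9, 1.2, 9.0]
width: 0.0
grip_force: 8.7
```

The push force rises to 17 N, so the drawer is against its stop. I'll back off straight and check.

Call:
carry_out(commands="0 -0.02 0 0 0 0 0; 0 -0.08 0 0 0 0 0; 0 -0.2 0 0 0 0 0; 0 -0.35 0 0 0 0 0; 0 -0.5 0 0 0 0 0; 0 -0.65 -0.1 0 0 0 0; 0 -0.8 -0.3 0 0 0 0; 0 -0.9 -0.5 0 0 0 0; 0 -0.9 -0.5 0 0 0 0; 0 -0.9 -0.5 0 0 0 0")

```text
clock: 16.15
eef_pos: [0.4204, -0.2456, 0.1477]
tcp_rot: [2.206, 2.232, 0.001]
wrist_force: [0.4, -0.3, -0.8]
width: 0.0001
grip_force: 0.0
```

Run:
```python
from h import *
import cv2
s=robot.get_state();print(s["clock"],s["eef_pos"],s["wrist_force"].round(1))
a=robot.camera("scene")[170:350,180:350,::-1];b=robot.camera("top")[125:330,125:415,::-1]
a=cv2.resize(a,(300,318));b=cv2.resize(b,(450,318));cv2.imwrite("pics/s5.png",np.hstack([a,b]))
```

```text
16.15 [ 0.42037953 -0.24563481  0.14766988] [ 0.4 -0.3 -0.8]
```

View pics/s5.png

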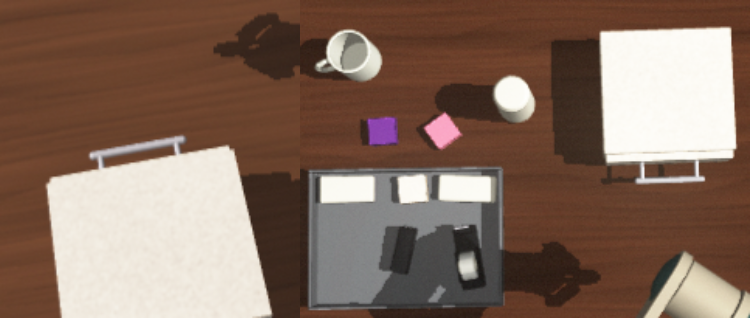

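The left half shows no gap between board and front. In the right half, the tray's remaining five things, the speaker and the look-alikes are in place. One numeric check of the closing with the handle bar, then I hand in.

Run:
```python
from h import *
# handle ends in s5 right half: (637,182),(703,179); crop origin (125,125), scale 450/290, 318/205
for u,v in((637,182),(703,179)):print(px2w((125+(u-300+.5)*290/450-.5,125+(v+.5)*205/318-.5),.062).round(4))
```

```text
[ 0.6132 -0.1815  0.062 ]
[ 0.6162 -0.305   0.062 ]
```

The bar is now at x = 0.615 m. The fully shut position worked out from the chest edge is 0.6155 m, so the drawer is shut.

```bash
python3 -c "
from bench import robot
print(robot.hand_in())"
```

```text
the job is handed in; nothing more can be done
None
```

I stood the big stapler on its foot in the drawer, pushed the drawer fully shut and handed the job in at about 16 s; the other five things are still in the tray, the speaker looks undisturbed and the arm's path stayed clear of the mouse, but the hand-in returned no verdict.

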